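Put the set-up bar away in its latched keeper box

ROBOT

A 6-joint arm with a two-finger parallel gripper is mounted at the origin on a cart in front of the work surface, level with it; the furniture and walls round the work are solid. World frame = base frame: x ahead of the robot, y to its left, z up, the work surface at z = 0. Lengths are in m, angles in rad, forces in N, time in s.
With the tool pointing down it reaches from about 0.35 to 0.85 m from the base axis. Payload 8.1 kg.
Tool frame: the origin (TCP) lies between the finger pads; the fingertips stand 14 mm ahead of it and the grasp point (between the pads) lies 5 mm behind it; z points along the fingers, y is the line along which they close (so a half turn about z gives the same grasp; the last joint's range is limited). The gripper opens to 93 mm and grips with 3 to 60 N. Pads are 15 mm wide; open, the fingers measure 128 mm over their backs; the gripper's body (75 mm by 188 mm) begins 65 mm behind the grasp point.
Start: joints at [-1.234, 0.13, 1.488, -0, 1.523, -0.085], TCP at [0.246, -0.547, 0.233] pointing down, gripper open.
Joint ranges: [-2.96, 2.96], [-0.89, 2.26], [0.02, 2.5], [-1.34, 4.48], [0, 2.73], [-2.66, 2.66]. Speed limits (rad/s): [2.39, 2.39, 2.79, 3.14, 3.14, 3.14].

INTERFACE

Orientations are given as a rotation vector (axis times angle).
In Python, from plant import robot gives the robot as it stands.
- The arm moves only by the tool arm_command, never from a script. Its argument "targets" is a list of rows, each an object of numbers: "x", "y", "z": the shift along the world's x, y, z in units of 500 mm (1.0 is 500 mm); "rx", "ry", "rz": the turn, a rotation vector about the world's x, y, z in units of 2 rad (1.0 is 2 rad); "claw": the closure in counts, from 0 (fully open) to 255 (shut). In form: [{"x": .., "y": .., "z": .., "rx": .., "ry": .., "rz": .., "claw": ..}, ...]. A call has 1 to 10 rows; each row is the pose to reach, as a shift and turn from the pose commanded when the call began; what a row does not reach only later rows make up. A row lasts 1/12 s, in which the tool goes at most 41.7 mm and 7.16 degrees, less where a joint would pass 70% of its speed; a pose out of reach is approached as far as the arm can. A call with a number of a shift or a turn outside -1 to 1 is refused whole. A call with a gripper value outside its range is refused whole. The fingers move at their own pace and stop on an object; "squeeze" is the grip in N (left out, the last holds). Time passes only in rows, so rows that repeat a pose let the fingers close. It gives the time, the measured TCP pose, the force, the opening and the grip force at its end, in the units of the state.
- robot.read_state(): the state, without advancing time (a new reading comes with each control period).
- robot.read_camera(name): name is "scene" or "top" or "wrist"; returns (picture, depth): 400x640x3 uint8, red, green, blue; 400x640 float32, m along the optical axis (not along the pixel's ray), 0 where there is no reading.
- robot.get_calibration(name): a dict with "intrinsics" (3x3 intrinsics, pixels), "dist" ([k1, k2, p1, p2, k3] as OpenCV has them; the pictures are not rectified), "origin" and "orientation" of the camera in the world. Camera axes: x right, y up, looking along -z (the intrinsics and any distortion apply to the point x, -y, -z); pixel columns grow to the right and rows downward; lengths in m; the calibration is good to about 2 mm. A picture is of the moment at which its call begins: read the wrist's pose just before it. get_calibration takes no time and is no camera call; for the wrist camera it gives the pose at the moment of the call.
- robot.close_job(): hands the job in; it is judged then, once.
The state is a dict: "t": time; "q": joint angles; "dq": joint speeds; "joint_torque": joint torques, N m; "tool_pos": TCP position; "orientation": TCP orientation; "force": force on the tool from outside, world axes, zero at the start; "wrist_torque": the same for the moment, N m; "opening": finger opening in m; "gripper_force": force on a finger pad.
Only numpy, scipy, OpenCV 4.12 (cv2) and the standard library are available. Lean on these libraries where they do the work, as an engineer would, in place of code of your own. Each camera call takes 0.05 s, during which the arm holds its last target. There are 200 camera calls.

TASK

Put the brass set-up bar away in the wooden keeper box: press the spring tab on the cover down and, keeping it down, slide the cover open; lay the bar inside, then slide the cover fully home so that the tab springs up and latches it. Leave the chuck key where it lies.

Things in the scene. Friction and masses are not known exactly. Their poses are not given: they have to be found in the camera images.
- keeper_box: Pale wooden box 190 (x) x 144 (y) x 53 mm high, screwed to the worktop. Origin: centre of its underside, z up. The cover slides out over the low wall at its -x end, along the box's own -x, and overhangs there. Steel catch blocks stand on both side rails, x -87 to -63 mm, 72 mm high, reaching inward over the tab's ears; 80 mm free between them, bottom 57 mm above the worktop.
- box_in (a point): On the box's inner floor, 8 mm above the worktop and 22 mm to +x of the box's centre: the middle of the opening (130 mm in x, 116 mm in y between the rails) that shows when the cover is fully open. Inside the box is 174 x 120 mm. Axes as the box's. Right of the box, beyond y = -0.32 m from x = 0.51 m on, the drill press's table overhangs the worktop at z = 0.17 m.
- tab_pad (a point): Centre of the top of the tab's dark steel pad, 60 (x) x 72 (y) mm; rides on the cover; axes as the box's. Cover shut and tab up: 30 mm to -x of the box's centre, 62 mm above the worktop. A ridge 68 mm long (y), 5 thick, 8 high crosses each x end: closed fingertips press on the 50 mm (x) flat between and push a ridge either way. Ears 20 mm long at the -x end, 96 mm overall (y).
- cover (a joint): Travel (m) of the brown wooden cover, top at 46 mm: 0 shut, 0.13 fully open (along the box's -x). Rubs with 2 N, stays where left. Locked, 3 mm play, while the tab is up. From 3 to 36 mm the ears run beneath the catches. On closing, sloped lead-ins press the ears down, or the tab may be pressed again; within 3 mm of shut a tab let go springs up and latches.
- tab (a joint): Depth to which the spring tab is pressed, in m: 0 up (latching), 0.010 at its stop. The ears clear the catches at 5 mm. About 3 N to start, 6.5 N at 5 mm, 10 N at the stop; springs up when let go.
- setup_bar: Plain square brass bar, 12 (x) x 90 (y) x 13 (z) mm, 0.16 kg, lying loose on the worktop to the left of the box. Origin at the centre of its underside; long axis y.
- chuck_key: T-shaped steel drill chuck key, 72 x 70 x 15 mm, lying loose on the worktop 8 to 16 cm from the bar; to be left alone. Origin at the centre of its underside.
Mind the look-alikes: they are no part of the job. Of the things that look like the setup_bar, take the one that is farthest to the robot's left at the start.

How it is judged:
By the outcome, as a careful person would: the job done as asked, in the order asked, and still so for the second after the job is handed in, with the robot touching nothing.
It also fails if it takes over 66 s, if anything falls off the work surface, if the arm or the gripper's body presses on something with over 40 N, if the wrist force passes 120 N, or if a joint passes its speed limit or range.

## Working session

There is one attempt and no reset: what is moved stays moved. The work goes in short steps, Python scripts to look and compute and a tool call to move; the robot and the scene stay as the last step left them, time stands still between calls to the robot, and variables do not carry over. Pictures are saved under pics/ and viewed, at most 10 in all, crops included, and the job is handed in when it is done.

Besides the shell and the picture viewer there is one more tool, called after "Request:" as name(argument=value, ...) on one line, values as JSON. arm_command: Moves the arm, as the interface text tells. Shifts and turns lie within -1 to 1; 1 stands for 500 mm of shift or 2 rad of turn. Its arguments: {"type":"object","properties":{"targets":{"type":"array","items":{"type":"object","properties":{"x":{"type":"number","minimum":-1,"maximum":1},"y":{"type":"number","minimum":-1,"maximum":1},"z":{"type":"number","minimum":-1,"maximum":1},"rx":{"type":"number","minimum":-1,"maximum":1},"ry":{"type":"number","minimum":-1,"maximum":1},"rz":{"type":"number","minimum":-1,"maximum":1},"claw":{"type":"number"}}}},"squeeze":{"type":"number"}},"required":["targets"]}

```bash
mkdir -p pics; cat > h.py <<'E'
import numpy as np, cv2
from scipy.spatial.transform import Rotation as R
from plant import robot
def rot(o):
    o=np.array(o,float)
    if o.shape==(3,3): return o
    return R.from_rotvec(o).as_matrix() if o.size==3 else R.from_quat(o).as_matrix()
def shot(n):
    c=robot.get_calibration(n); im,d=robot.read_camera(n); 
    return im,d,c
def pts(c,uv,d=None,z=None):
    uv=np.array(uv,float).reshape(-1,1,2)
    p=cv2.undistortPoints(uv,np.array(c["intrinsics"]),np.array(c["dist"]))[:,0]
    r=np.c_[p[:,0],-p[:,1],-np.ones(len(p))]
    M=rot(c["orientation"]); o=np.array(c["origin"]); w=r@M.T
    if z is not None: s=(z-o[2])/w[:,2]
    else: s=np.array([d[int(v),int(u)] for u,v in uv[:,0]])
    return o+w*s[:,None]
def save(n,im): cv2.imwrite("pics/"+n+".png",im[:,:,::-1])
E
python3 - <<'E'
from h import *
for n in("top","scene"):
    im,d,c=shot(n); save(n+"0",im); np.savez(n+"0.npz",im=im,d=d); print(n,c["origin"],c["orientation"],c["intrinsics"][0])
s=robot.read_state(); print(s["t"],s["tool_pos"],s["orientation"],s["force"])
E
```

```text
top [0.42120707 0.0616756  0.8986956 ] [ 0.11028923 -0.11437268 -1.57915718] [406.64011836   0.         324.71032796]
scene [0.11883332 0.52613831 0.62090768] [ 0.42751505 -1.04315628 -2.18229794] [448.98925085   0.         320.39904562]
0.1 [ 0.24550356 -0.54693844  0.23170268] [-3.07036626e+00 -6.57354707e-01  2.89025343e-04] [ 0.02493676 -0.52317626  0.63075858]
```

View pics/top0.png

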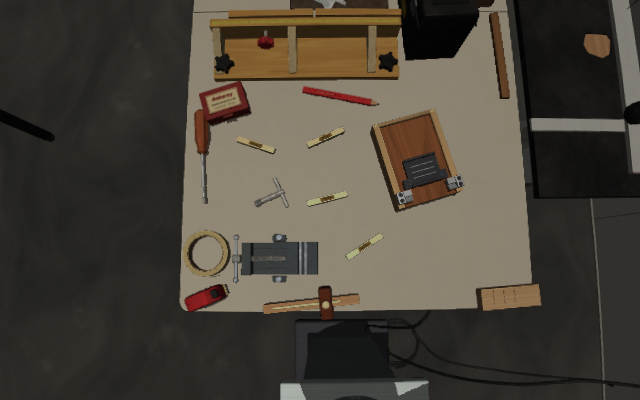

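View pics/scene0.png

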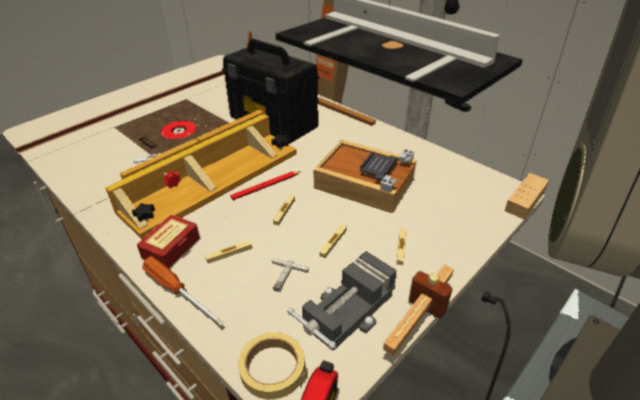

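Four look-alike bars in the top picture: (256,145), (326,137), (327,198) and (364,246). The one at (256,145) is farthest left. The chuck key is at (272,193) and the box centre is near (417,160).

```bash
python3 - <<'E'
from h import *
D=np.load("top0.npz"); im=D["im"];d=D["d"];c=robot.get_calibration("top")
P=pts(c,[(256,145),(326,137),(327,198),(364,246),(272,193)],z=0.013);print(P.round(3))
a=cv2.resize(im[120:170,220:290],None,fx=8,fy=8,interpolation=cv2.INTER_CUBIC)
b=cv2.resize(im[100:220,360:475],None,fx=5,fy=5,interpolation=cv2.INTER_CUBIC)
o=np.zeros((600,800,3),np.uint8)
a=a[:, :560]
save("crA",a);save("crB",b)
E
```

```text
[[ 0.665  0.212  0.013]
 [ 0.681  0.054  0.013]
 [ 0.543  0.054  0.013]
 [ 0.437 -0.025  0.013]
 [ 0.555  0.175  0.013]]
```

View pics/crA.png

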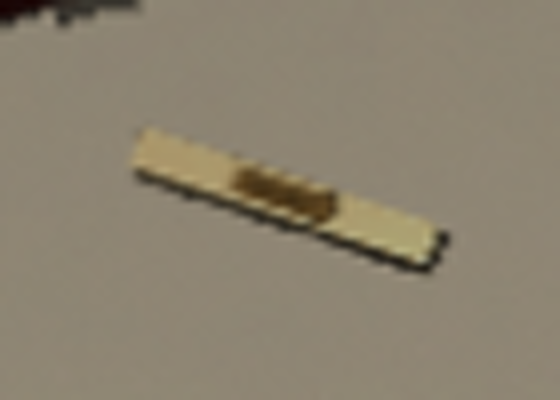

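View pics/crB.png

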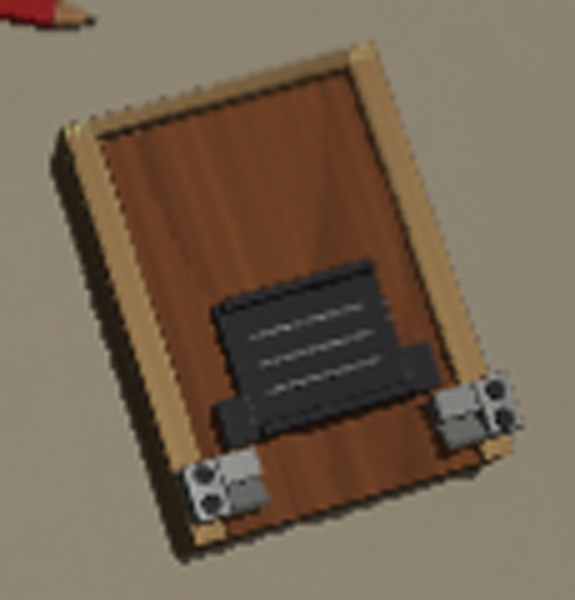

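Crop A confirms the bar, a plain brass stick with ends at about (237,139) and (275,152). Crop B shows the box with its pad, ridges and catches; the catches mark the -x end, which is toward the robot.

```bash
cat >> h.py <<'E'
def crop(xy,f,ox,oy): return [(ox+(x+.5)/f-.5,oy+(y+.5)/f-.5) for x,y in xy]
E
python3 - <<'E'
from h import *
D=np.load("top0.npz"); d=D["d"];c=robot.get_calibration("top")
def deg(v): return np.degrees(np.arctan2(v[1],v[0])).round(2)
rim=pts(c,crop([(66,130),(371,44),(512,447),(196,543)],5,360,100),z=0.053);print("rim",rim.round(4))
print(rim.mean(0).round(4),deg(rim[0]-rim[3]),deg(rim[1]-rim[2]),deg(rim[0]-rim[1])-90,np.linalg.norm(rim[0]-rim[3]),np.linalg.norm(rim[0]-rim[1]))
pad=pts(c,crop([(316,350)],5,360,100),z=0.062);print("pad",pad.round(4))
for uv in [(423,168),(421,172),(404,130),(416,130)]: print(uv,pts(c,[uv],d).round(4))
b=pts(c,crop([(145,128),(440,225),(428,265),(134,168)],8,220,120),z=0.013);print("bar",b.round(4),b.mean(0).round(4),deg(b[0]-b[1])-90,deg(b[3]-b[2])-90,np.linalg.norm(b[0]-b[1]))
k=pts(c,[(255,205),(288,205),(276,178)],z=.01);print(k.round(3))
s=robot.read_state();M=rot(s["orientation"]);print(M.round(3))
E
```

```text
rim [[ 0.6941 -0.047   0.053 ]
 [ 0.7327 -0.1825  0.053 ]
 [ 0.5533 -0.2335  0.053 ]
 [ 0.5139 -0.0964  0.053 ]]
[ 0.6235 -0.1398  0.053 ] 15.33 15.87 15.900000000000006 0.18686183602004022 0.14089129731645
pad [[ 0.5942 -0.1488  0.062 ]]
(423, 168) [[ 0.5975 -0.1492  0.0628]]
(421, 172) [[ 0.5892 -0.1449  0.0613]]
(404, 130) [[ 0.6863 -0.1161  0.0449]]
(416, 130) [[ 0.6856 -0.142   0.0468]]
bar [[0.6874 0.2538 0.013 ]
 [0.6579 0.1699 0.013 ]
 [0.6464 0.1732 0.013 ]
 [0.6757 0.2566 0.013 ]] [0.6669 0.2134 0.013 ] -19.349999999999994 -19.340000000000003 0.08888572027045914
[[0.529 0.213 0.01 ]
 [0.529 0.14  0.01 ]
 [0.589 0.167 0.01 ]]
[[ 0.912  0.409 -0.001]
 [ 0.409 -0.912  0.002]
 [ 0.    -0.002 -1.   ]]
```

Request:
arm_command(targets=[{"x":0.03,"y":0.07,"claw":255},{"x":0.06,"y":0.14,"claw":255},{"x":0.09,"y":0.21,"claw":255},{"x":0.13,"y":0.28,"claw":255},{"x":0.18,"y":0.34,"rz":-0.02,"claw":255},{"x":0.23,"y":0.4,"rz":-0.04,"claw":255},{"x":0.28,"y":0.46,"rz":-0.06,"claw":255},{"x":0.34,"y":0.5,"rz":-0.073,"claw":255},{"x":0.34,"y":0.5,"rz":-0.073,"claw":255}])

```text
schema error: expected keys x, y, z, rx, ry, rz, claw
```

Request:
arm_command(targets=[{"x":0.03,"y":0.07,"z":0,"rx":0,"ry":0,"rz":0,"claw":255},{"x":0.06,"y":0.14,"z":0,"rx":0,"ry":0,"rz":0,"claw":255},{"x":0.1,"y":0.21,"z":0,"rx":0,"ry":0,"rz":0,"claw":255},{"x":0.14,"y":0.28,"z":0,"rx":0,"ry":0,"rz":0,"claw":255},{"x":0.19,"y":0.34,"z":0,"rx":0,"ry":0,"rz":-0.02,"claw":255},{"x":0.24,"y":0.4,"z":0,"rx":0,"ry":0,"rz":-0.04,"claw":255},{"x":0.29,"y":0.46,"z":0,"rx":0,"ry":0,"rz":-0.06,"claw":255},{"x":0.34,"y":0.5,"z":0,"rx":0,"ry":0,"rz":-0.073,"claw":255},{"x":0.34,"y":0.5,"z":0,"rx":0,"ry":0,"rz":-0.073,"claw":255}])

```text
t: 0.85
tool_pos: [0.4189, -0.2933, 0.2324]
orientation: [-3.11, -0.436, -0.003]
force: [0.4, -0.1, 0.3]
opening: 0.0376
gripper_force: 0.0
```

Request:
arm_command(targets=[{"x":0.06,"y":0.05,"z":0,"rx":0,"ry":0,"rz":0,"claw":255},{"x":0.12,"y":0.1,"z":0,"rx":0,"ry":0,"rz":0,"claw":255},{"x":0.18,"y":0.15,"z":-0.03,"rx":0,"ry":0,"rz":0,"claw":255},{"x":0.24,"y":0.2,"z":-0.06,"rx":0,"ry":0,"rz":0,"claw":255},{"x":0.29,"y":0.25,"z":-0.1,"rx":0,"ry":0,"rz":0,"claw":255},{"x":0.334,"y":0.292,"z":-0.14,"rx":0,"ry":0,"rz":0,"claw":255},{"x":0.334,"y":0.292,"z":-0.14,"rx":0,"ry":0,"rz":0,"claw":255},{"x":0.334,"y":0.292,"z":-0.14,"rx":0,"ry":0,"rz":0,"claw":255},{"x":0.334,"y":0.292,"z":-0.14,"rx":0,"ry":0,"rz":0,"claw":255}])

```text
t: 1.6
tool_pos: [0.5822, -0.152, 0.1624]
orientation: [3.112, 0.433, -0.002]
force: [-0.3, -0.1, -0.3]
opening: 0.0005
gripper_force: 0.0
```

```bash
python3 - <<'E'
from h import *
im,d,c=shot("wrist"); save("w1",im); np.savez("w1.npz",im=im,d=d); print(c)
s=robot.read_state(); M=rot(s["orientation"]);print(s["t"],s["tool_pos"],M.round(3),s["force"],s["opening"])
E
```

```text
{'intrinsics': array([[294.67704694,   0.        , 321.9289455 ],
       [  0.        , 294.67704694, 202.01385537],
       [  0.        ,   0.        ,   1.        ]]), 'dist': array([-0.0063256,  0.       ,  0.       ,  0.       ,  0.       ]), 'origin': array([ 0.65713187, -0.13055619,  0.31583494]), 'orientation': array([-0.2396197 ,  0.18155679, -1.28595205])}
1.65 [ 0.58240982 -0.15257883  0.16330975] [[ 0.962  0.272  0.   ]
 [ 0.272 -0.962 -0.001]
 [ 0.     0.001 -1.   ]] [ 0.11299652 -0.17864719  0.029095  ] 0.0004975332068280463
```

View pics/w1.png

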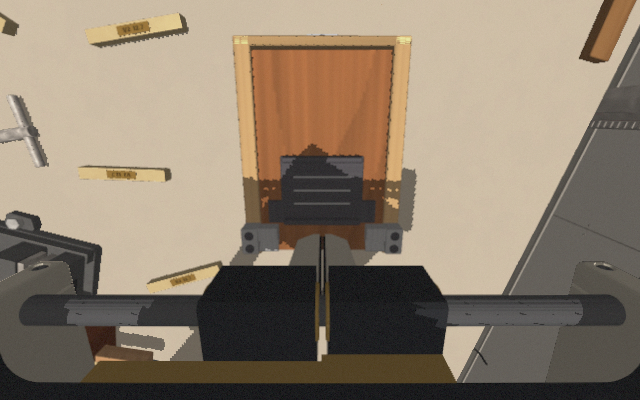

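The box is upright in the wrist view: far rim corners at (234,38) and (411,38), pad spanning about (282–363, 156–222). I'll refine the pose from these.

```bash
python3 - <<'E'
from h import *
D=np.load("w1.npz");im=D["im"];d=D["d"]
c={'intrinsics':[[294.67704694,0,321.9289455],[0,294.67704694,202.01385537],[0,0,1]],'dist':[-.0063256,0,0,0,0],'origin':[0.65713187,-0.13055619,0.31583494],'orientation':[-0.2396197,0.18155679,-1.28595205]}
r=pts(c,[(234,37.5),(411.5,37.5)],z=.053);print(r.round(4))
e=r[0]-r[1];print(np.degrees(np.arctan2(e[1],e[0]))-90,np.linalg.norm(e)); 
a=np.radians(15.7);ex=np.array([np.cos(a),np.sin(a),0]);print("box c from far rim",(r.mean(0)-.095*ex).round(4))
q=pts(c,[(300,185),(345,185),(322,200),(322,165)],d);print(q.round(4))
save("w1c",cv2.resize(im[130:260,220:420],None,fx=4,fy=4,interpolation=cv2.INTER_CUBIC))
E
```

```text
[[ 0.6972 -0.0459  0.053 ]
 [ 0.7359 -0.1828  0.053 ]]
15.801137111723762 0.1422551265031495
box c from far rim [ 0.6251 -0.1401  0.053 ]
[[ 0.5974 -0.1276  0.0653]
 [ 0.6078 -0.1654  0.0639]
 [ 0.5888 -0.1499  0.0626]
 [ 0.619  -0.1413  0.0625]]
```

View pics/w1c.png

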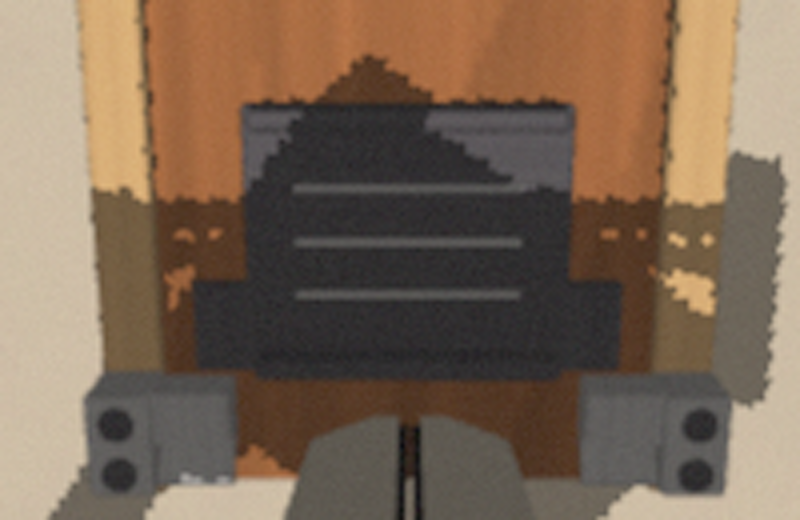

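Request:
arm_command(targets=[{"x":0,"y":0,"z":-0.07,"rx":0,"ry":0,"rz":0,"claw":255},{"x":0,"y":0,"z":-0.13,"rx":0,"ry":0,"rz":0,"claw":255},{"x":0,"y":0,"z":-0.16,"rx":0,"ry":0,"rz":0,"claw":255},{"x":0,"y":0,"z":-0.17,"rx":0,"ry":0,"rz":0,"claw":255},{"x":0,"y":0,"z":-0.178,"rx":0,"ry":0,"rz":0,"claw":255},{"x":0,"y":0,"z":-0.184,"rx":0,"ry":0,"rz":0,"claw":255},{"x":0,"y":0,"z":-0.188,"rx":0,"ry":0,"rz":0,"claw":255},{"x":0,"y":0,"z":-0.188,"rx":0,"ry":0,"rz":0,"claw":255},{"x":0,"y":0,"z":-0.188,"rx":0,"ry":0,"rz":0,"claw":255}])

```text
t: 2.4
tool_pos: [0.5835, -0.1525, 0.071]
orientation: [3.11, 0.431, 0.003]
force: [-3.9, 0.5, 5.2]
opening: 0.0004
gripper_force: 3.1
```

Request:
arm_command(targets=[{"x":0,"y":0,"z":-0.006,"rx":0,"ry":0,"rz":0,"claw":255},{"x":0,"y":0,"z":-0.01,"rx":0,"ry":0,"rz":0,"claw":255},{"x":0,"y":0,"z":-0.01,"rx":0,"ry":0,"rz":0,"claw":255}])

```text
t: 2.65
tool_pos: [0.5839, -0.1526, 0.0664]
orientation: [3.11, 0.431, 0.005]
force: [-4.1, 0.1, 9.1]
opening: 0.0004
gripper_force: 4.6
```

Request:
arm_command(targets=[{"x":-0.015,"y":-0.004,"z":0,"rx":0,"ry":0,"rz":0,"claw":255},{"x":-0.035,"y":-0.01,"z":0,"rx":0,"ry":0,"rz":0,"claw":255},{"x":-0.06,"y":-0.017,"z":0,"rx":0,"ry":0,"rz":0,"claw":255},{"x":-0.09,"y":-0.025,"z":0,"rx":0,"ry":0,"rz":0,"claw":255},{"x":-0.12,"y":-0.034,"z":0,"rx":0,"ry":0,"rz":0,"claw":255},{"x":-0.15,"y":-0.042,"z":0,"rx":0,"ry":0,"rz":0,"claw":255},{"x":-0.18,"y":-0.051,"z":0,"rx":0,"ry":0,"rz":0,"claw":255},{"x":-0.21,"y":-0.059,"z":0,"rx":0,"ry":0,"rz":0,"claw":255},{"x":-0.231,"y":-0.065,"z":0,"rx":0,"ry":0,"rz":0,"claw":255},{"x":-0.231,"y":-0.065,"z":0,"rx":0,"ry":0,"rz":0,"claw":255}])

```text
t: 3.48
tool_pos: [0.4679, -0.1854, 0.0668]
orientation: [3.109, 0.43, 0.006]
force: [-3.3, 3.3, 9.3]
opening: 0.0005
gripper_force: 4.5
```

Request:
arm_command(targets=[{"x":-0.012,"y":-0.003,"z":0,"rx":0,"ry":0,"rz":0,"claw":255},{"x":-0.024,"y":-0.007,"z":0,"rx":0,"ry":0,"rz":0,"claw":255},{"x":-0.034,"y":-0.009,"z":0,"rx":0,"ry":0,"rz":0,"claw":255},{"x":-0.04,"y":-0.011,"z":0,"rx":0,"ry":0,"rz":0,"claw":255},{"x":-0.04,"y":-0.011,"z":0,"rx":0,"ry":0,"rz":0,"claw":255}])

```text
t: 3.9
tool_pos: [0.456, -0.1893, 0.0698]
orientation: [3.108, 0.43, 0.031]
force: [24.4, 15.1, 6.3]
opening: 0.0003
gripper_force: 16.5
```

Request:
arm_command(targets=[{"x":0.012,"y":0.003,"z":0,"rx":0,"ry":0,"rz":0,"claw":255},{"x":0.014,"y":0.004,"z":0.02,"rx":0,"ry":0,"rz":0,"claw":255},{"x":0.014,"y":0.004,"z":0.09,"rx":0,"ry":0,"rz":0,"claw":255},{"x":0.014,"y":0.02,"z":0.16,"rx":0,"ry":0,"rz":0,"claw":255},{"x":0.05,"y":0.08,"z":0.2,"rx":0,"ry":0,"rz":0.06,"claw":255},{"x":0.08,"y":0.15,"z":0.22,"rx":0,"ry":0,"rz":0.12,"claw":180},{"x":0.12,"y":0.22,"z":0.22,"rx":0,"ry":0,"rz":0.18,"claw":150},{"x":0.16,"y":0.29,"z":0.22,"rx":0,"ry":0,"rz":0.24,"claw":150},{"x":0.2,"y":0.36,"z":0.22,"rx":0,"ry":0,"rz":0.3,"claw":150},{"x":0.2,"y":0.36,"z":0.22,"rx":0,"ry":0,"rz":0.3,"claw":150}])

```text
t: 4.73
tool_pos: [0.5496, -0.004, 0.1754]
orientation: [-2.837, -1.349, -0.006]
force: [0.5, 0.2, 0.0]
opening: 0.0292
gripper_force: 0.0
```

Request:
arm_command(targets=[{"x":0.04,"y":0.07,"z":0,"rx":0,"ry":0,"rz":0.06,"claw":150},{"x":0.08,"y":0.14,"z":0,"rx":0,"ry":0,"rz":0.12,"claw":150},{"x":0.12,"y":0.21,"z":0,"rx":0,"ry":0,"rz":0.18,"claw":150},{"x":0.16,"y":0.28,"z":0,"rx":0,"ry":0,"rz":0.18,"claw":150},{"x":0.2,"y":0.35,"z":0,"rx":0,"ry":0,"rz":0.18,"claw":150},{"x":0.239,"y":0.41,"z":-0.02,"rx":0,"ry":0,"rz":0.18,"claw":150},{"x":0.239,"y":0.444,"z":-0.08,"rx":0,"ry":0,"rz":0.18,"claw":150},{"x":0.239,"y":0.444,"z":-0.1,"rx":0,"ry":0,"rz":0.18,"claw":150},{"x":0.239,"y":0.444,"z":-0.1,"rx":0,"ry":0,"rz":0.18,"claw":150}])

```text
t: 5.48
tool_pos: [0.6642, 0.2124, 0.1199]
orientation: [-2.558, -1.82, 0.01]
force: [-0.9, -1.2, -1.2]
opening: 0.038
gripper_force: 0.0
```

```bash
python3 - <<'E'
from h import *
im,d,c=shot("wrist"); save("w2",im); np.savez("w2.npz",im=im,d=d,**c)
s=robot.read_state(); M=rot(s["orientation"]);print(s["t"],s["tool_pos"],M.round(3),s["force"],s["opening"],np.round(s["q"],2))
t,d,c=shot("top");save("t2",t);np.savez("t2.npz",im=t,d=d)
o=np.vstack([im[:,:],]);a=cv2.resize(t[90:250,350:480],(325,400));save("c2",cv2.resize(np.hstack([im,a]),(800,331)))
E
```

```text
5.5333 [0.66527347 0.21163234 0.12217273] [[ 0.329  0.944 -0.004]
 [ 0.944 -0.329 -0.002]
 [-0.003 -0.003 -1.   ]] [-0.07214669  0.02250887 -0.06940434] 0.03841174882030046 [ 0.23  0.46  1.29 -0.    1.39  0.57]
```

View pics/c2.png

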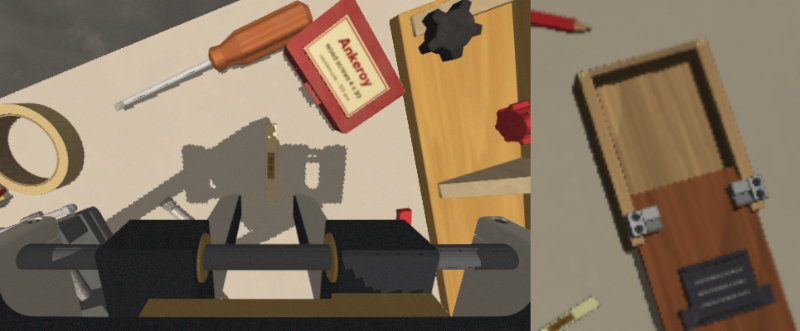

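Cover fully open, with the inside showing. The bar lies between the fingers with its label at about (271,165) of the composite; I'll check its centre.

```bash
python3 - <<'E'
from h import *
D=np.load("w2.npz");c={k:D[k] for k in("intrinsics","dist","origin","orientation")}
f=1/.829
P=pts(c,[(271*f,165*f),(272*f,124*f),(271*f,203*f)],z=.013);print(P.round(4))
im=D["im"];h=cv2.cvtColor(im,cv2.COLOR_RGB2HSV)[130:260,300:350]
save("w2c",cv2.resize(im[130:260,260:400],None,fx=4,fy=4))
E
```

```text
[[0.6705 0.2158 0.013 ]
 [0.686  0.258  0.013 ]
 [0.6557 0.1726 0.013 ]]
```

View pics/w2c.png

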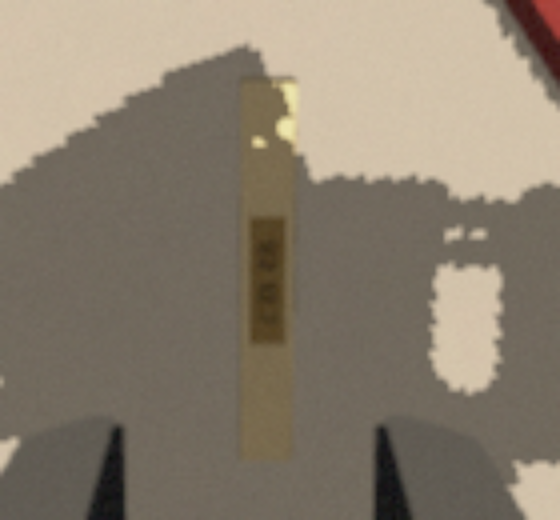

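Request:
arm_command(squeeze=25, targets=[{"x":0.006,"y":0.005,"z":-0.07,"rx":0,"ry":0,"rz":0,"claw":150},{"x":0.006,"y":0.005,"z":-0.14,"rx":0,"ry":0,"rz":0,"claw":150},{"x":0.006,"y":0.005,"z":-0.185,"rx":0,"ry":0,"rz":0,"claw":150},{"x":0.006,"y":0.005,"z":-0.207,"rx":0,"ry":0,"rz":0,"claw":150},{"x":0.006,"y":0.005,"z":-0.207,"rx":0,"ry":0,"rz":0,"claw":150},{"x":0.006,"y":0.005,"z":-0.207,"rx":0,"ry":0,"rz":0,"claw":255},{"x":0.006,"y":0.005,"z":-0.207,"rx":0,"ry":0,"rz":0,"claw":255},{"x":0.006,"y":0.005,"z":-0.207,"rx":0,"ry":0,"rz":0,"claw":255},{"x":0.006,"y":0.005,"z":-0.207,"rx":0,"ry":0,"rz":0,"claw":255},{"x":0.006,"y":0.005,"z":-0.207,"rx":0,"ry":0,"rz":0,"claw":255}])

```text
t: 6.42
tool_pos: [0.6708, 0.2154, 0.0222]
orientation: [2.56, 1.82, 0.004]
force: [-1.9, -0.7, 7.0]
opening: 0.012
gripper_force: 25.0
```

Request:
arm_command(targets=[{"x":0,"y":0,"z":0.03,"rx":0,"ry":0,"rz":0,"claw":255},{"x":0,"y":0,"z":0.1,"rx":0,"ry":0,"rz":0,"claw":255},{"x":0,"y":0,"z":0.18,"rx":0,"ry":0,"rz":0,"claw":255},{"x":-0.01,"y":-0.03,"z":0.24,"rx":0,"ry":0,"rz":0,"claw":255},{"x":-0.01,"y":-0.03,"z":0.24,"rx":0,"ry":0,"rz":0,"claw":255},{"x":-0.01,"y":-0.03,"z":0.24,"rx":0,"ry":0,"rz":0,"claw":255}])

```text
t: 6.92
tool_pos: [0.6667, 0.2, 0.1448]
orientation: [2.559, 1.818, 0.009]
force: [-0.1, 0.5, -2.0]
opening: 0.0122
gripper_force: 25.0
```

```bash
python3 - <<'E'
from h import *
im,d,c=shot("wrist"); save("w3",im)
s=robot.read_state(); print(s["t"],s["tool_pos"],s["force"],s["opening"])
E
```

```text
6.9667 [0.66512359 0.2000663  0.14168683] [-0.72322913 -0.48354267 -2.52107268] 0.011683054300470421
```

View pics/w3.png

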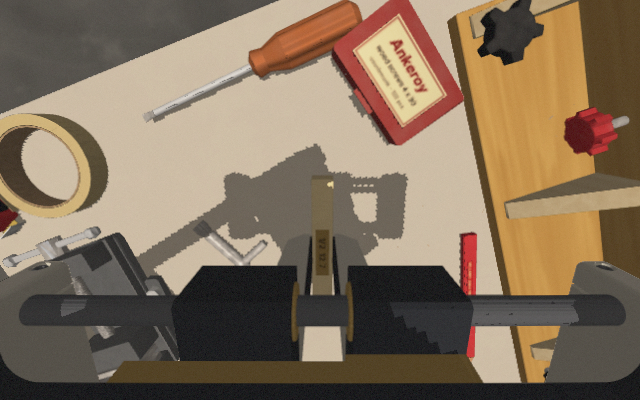

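```bash
python3 - <<'E'
from h import *
c=robot.get_calibration("wrist"); s=robot.read_state();p=np.array(s["tool_pos"]);M=rot(s["orientation"])
e=pts(c,[(322,177),(330,177),(313,177)],z=p[2]-.008);print(((e-p)@M).round(4)); print(p,M[:,0],s["q"])
E
```

```text
[[ 0.0457  0.0008  0.0081]
 [ 0.0457  0.0053  0.0081]
 [ 0.0457 -0.0042  0.008 ]]
[0.66512359 0.2000663  0.14168683] [0.32911908 0.94428775 0.00112898] [2.18362513e-01 4.33722084e-01 1.29502689e+00 8.03286718e-05
 1.41082506e+00 5.53721490e-01]
```

Request:
arm_command(targets=[{"x":-0.004,"y":-0.07,"z":0,"rx":0,"ry":0,"rz":0.03,"claw":255},{"x":-0.008,"y":-0.14,"z":0,"rx":0,"ry":0,"rz":0.07,"claw":255},{"x":-0.012,"y":-0.21,"z":0,"rx":0,"ry":0,"rz":0.11,"claw":255},{"x":-0.016,"y":-0.28,"z":0,"rx":0,"ry":0,"rz":0.15,"claw":255},{"x":-0.02,"y":-0.35,"z":0,"rx":0,"ry":0,"rz":0.19,"claw":255},{"x":-0.024,"y":-0.42,"z":0,"rx":0,"ry":0,"rz":0.23,"claw":255},{"x":-0.028,"y":-0.49,"z":0,"rx":0,"ry":0,"rz":0.27,"claw":255},{"x":-0.034,"y":-0.56,"z":0,"rx":0,"ry":0,"rz":0.305,"claw":255},{"x":-0.038,"y":-0.62,"z":0,"rx":0,"ry":0,"rz":0.305,"claw":255},{"x":-0.038,"y":-0.62,"z":0,"rx":0,"ry":0,"rz":0.305,"claw":255}])

```text
t: 7.8
tool_pos: [0.6435, -0.1152, 0.1375]
orientation: [-1.899, -2.499, 0.006]
force: [0.3, 0.3, -1.5]
opening: 0.012
gripper_force: 25.0
```

Request:
arm_command(targets=[{"x":-0.002,"y":-0.03,"z":0,"rx":0,"ry":0,"rz":0,"claw":255},{"x":-0.003,"y":-0.048,"z":-0.02,"rx":0,"ry":0,"rz":0,"claw":255},{"x":-0.003,"y":-0.048,"z":-0.06,"rx":0,"ry":0,"rz":0,"claw":255},{"x":-0.003,"y":-0.048,"z":-0.07,"rx":0,"ry":0,"rz":0,"claw":255},{"x":-0.003,"y":-0.048,"z":-0.07,"rx":0,"ry":0,"rz":0,"claw":255}])

```text
t: 8.22
tool_pos: [0.6418, -0.1327, 0.1011]
orientation: [-1.892, -2.501, 0.003]
force: [0.1, 0.9, -1.2]
opening: 0.0119
gripper_force: 25.0
```

Request:
arm_command(targets=[{"x":0.006,"y":-0.002,"z":-0.05,"rx":0,"ry":0,"rz":0,"claw":255},{"x":0.006,"y":-0.002,"z":-0.1,"rx":0,"ry":0,"rz":0,"claw":255},{"x":0.006,"y":-0.002,"z":-0.125,"rx":0,"ry":0,"rz":0,"claw":255},{"x":0.006,"y":-0.002,"z":-0.137,"rx":0,"ry":0,"rz":0,"claw":255},{"x":0.006,"y":-0.002,"z":-0.144,"rx":0,"ry":0,"rz":0,"claw":255},{"x":0.006,"y":-0.002,"z":-0.144,"rx":0,"ry":0,"rz":0,"claw":255},{"x":0.006,"y":-0.002,"z":-0.144,"rx":0,"ry":0,"rz":0,"claw":255}])

```text
t: 8.8
tool_pos: [0.648, -0.135, 0.0345]
orientation: [1.895, 2.504, 0.001]
force: [-0.1, -0.1, -1.9]
opening: 0.0123
gripper_force: 25.0
```

Request:
arm_command(targets=[{"x":0,"y":0,"z":-0.004,"rx":0,"ry":0,"rz":0,"claw":255},{"x":0,"y":0,"z":-0.008,"rx":0,"ry":0,"rz":0,"claw":255},{"x":0,"y":0,"z":-0.008,"rx":0,"ry":0,"rz":0,"claw":255}])

```text
t: 9.05
tool_pos: [0.6481, -0.1352, 0.0302]
orientation: [1.895, 2.503, 0.001]
force: [1.1, 0.0, 0.0]
opening: 0.0122
gripper_force: 25.0
```

Touching (the weight is off the wrist). Release and rise.

Request:
arm_command(targets=[{"x":0,"y":0,"z":-0.002,"rx":0,"ry":0,"rz":0,"claw":255},{"x":0,"y":0,"z":-0.002,"rx":0,"ry":0,"rz":0,"claw":180},{"x":0,"y":0,"z":-0.002,"rx":0,"ry":0,"rz":0,"claw":170},{"x":0,"y":0,"z":-0.002,"rx":0,"ry":0,"rz":0,"claw":170},{"x":0,"y":0,"z":0.03,"rx":0,"ry":0,"rz":0,"claw":170},{"x":0,"y":0,"z":0.1,"rx":0,"ry":0,"rz":0,"claw":170},{"x":0,"y":0,"z":0.18,"rx":0,"ry":0,"rz":0,"claw":170},{"x":-0.06,"y":-0.017,"z":0.2,"rx":0,"ry":0,"rz":-0.06,"claw":255},{"x":-0.12,"y":-0.034,"z":0.2,"rx":0,"ry":0,"rz":-0.12,"claw":255},{"x":-0.12,"y":-0.034,"z":0.2,"rx":0,"ry":0,"rz":-0.12,"claw":255}])

```text
t: 9.88
tool_pos: [0.5829, -0.1527, 0.1288]
orientation: [-2.19, -2.249, 0.004]
force: [-1.9, 1.4, -1.9]
opening: 0.0155
gripper_force: 0.0
```

Request:
arm_command(targets=[{"x":-0.03,"y":-0.01,"z":0,"rx":0,"ry":0,"rz":-0.06,"claw":255},{"x":-0.06,"y":-0.02,"z":0,"rx":0,"ry":0,"rz":-0.12,"claw":255},{"x":-0.09,"y":-0.03,"z":0,"rx":0,"ry":0,"rz":-0.18,"claw":255},{"x":-0.12,"y":-0.04,"z":0,"rx":0,"ry":0,"rz":-0.24,"claw":255},{"x":-0.15,"y":-0.05,"z":0,"rx":0,"ry":0,"rz":-0.3,"claw":255},{"x":-0.18,"y":-0.056,"z":0,"rx":0,"ry":0,"rz":-0.36,"claw":255},{"x":-0.208,"y":-0.056,"z":0,"rx":0,"ry":0,"rz":-0.42,"claw":255},{"x":-0.208,"y":-0.056,"z":0,"rx":0,"ry":0,"rz":-0.48,"claw":255},{"x":-0.208,"y":-0.056,"z":0,"rx":0,"ry":0,"rz":-0.54,"claw":255},{"x":-0.208,"y":-0.056,"z":0,"rx":0,"ry":0,"rz":-0.6,"claw":255}])

```text
t: 10.72
tool_pos: [0.4829, -0.1799, 0.1289]
orientation: [-3.079, -0.625, 0.0]
force: [0.3, 0.2, -0.3]
opening: 0.0005
gripper_force: 0.0
```

Request:
arm_command(targets=[{"x":0,"y":0,"z":0,"rx":0,"ry":0,"rz":-0.06,"claw":255},{"x":0,"y":0,"z":0,"rx":0,"ry":0,"rz":-0.066,"claw":255},{"x":0,"y":0,"z":0,"rx":0,"ry":0,"rz":-0.066,"claw":255},{"x":0,"y":0,"z":0,"rx":0,"ry":0,"rz":-0.066,"claw":255}])

```text
t: 11.05
tool_pos: [0.4831, -0.1798, 0.1289]
orientation: [-3.111, -0.435, 0.0]
force: [0.0, -0.3, 0.3]
opening: 0.0006
gripper_force: 0.0
```

```bash
python3 - <<'E'
from h import *
im,d,c=shot("wrist"); save("w4",im)
s=robot.read_state(); print(s["t"],s["tool_pos"],rot(s["orientation"]).round(3),s["force"],s["opening"])
E
```

```text
11.1 [ 0.48316991 -0.17984111  0.12900209] [[ 0.962  0.274 -0.   ]
 [ 0.274 -0.962  0.   ]
 [-0.    -0.    -1.   ]] [-0.80203552  0.01949539  0.21861229] 0.00047916780026349763
```

View pics/w4.png

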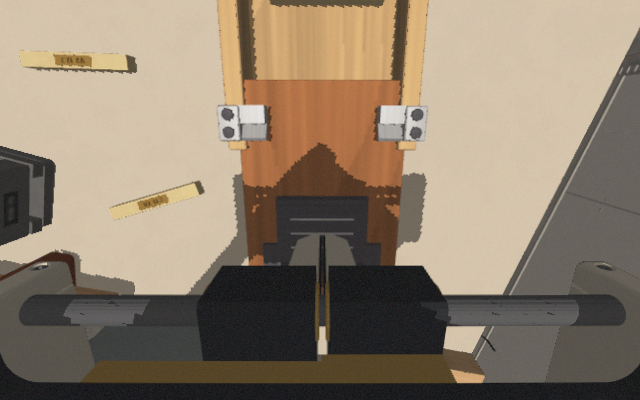

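The far ridge is at row ~197–203 and the bar's edge shows inside the box at the top of the frame. No pictures left, so I'll check from numbers from here on.

```bash
python3 - <<'E'
from h import *
c=robot.get_calibration("wrist"); s=robot.read_state();p=np.array(s["tool_pos"]);M=rot(s["orientation"])
e=pts(c,[(277,198),(367,198)],z=.070);print(((e-p)@M).round(4))
# bar check from the top camera, depth over the opening
im,d,c=shot("top")
a=np.radians(15.7);B=np.array([[np.cos(a),-np.sin(a)],[np.sin(a),np.cos(a)]])
uv=[(u,v) for u in range(370,450) for v in range(100,190)]
P=pts(c,uv,d);L=(P[:,:2]-[.6245,-.14])@B
m=(L[:,0]>-30)&(L[:,0]>-.03)&(L[:,0]<.08)&(abs(L[:,1])<.055)
print(np.percentile(P[m,2],[5,25,50,75,95]).round(4))
k=m&(P[:,2]>.016)&(P[:,2]<.03);print(k.sum(),L[k].min(0),L[k].max(0),L[k].mean(0))
E
```

```text
[[ 0.02   -0.0339  0.059 ]
 [ 0.02    0.0334  0.059 ]]
[0.0059 0.0075 0.0086 0.01   0.021 ]
233 [ 0.01543717 -0.04688838] [0.02873193 0.04258813] [ 0.02172043 -0.0017692 ]
```

Request:
arm_command(targets=[{"x":0,"y":0,"z":-0.06,"rx":0,"ry":0,"rz":0,"claw":255},{"x":0,"y":0,"z":-0.1,"rx":0,"ry":0,"rz":0,"claw":255},{"x":0,"y":0,"z":-0.112,"rx":0,"ry":0,"rz":0,"claw":255},{"x":0,"y":0,"z":-0.122,"rx":0,"ry":0,"rz":0,"claw":255},{"x":0,"y":0,"z":-0.132,"rx":0,"ry":0,"rz":0,"claw":255},{"x":0,"y":0,"z":-0.132,"rx":0,"ry":0,"rz":0,"claw":255},{"x":0,"y":0,"z":-0.132,"rx":0,"ry":0,"rz":0,"claw":255}])

```text
t: 11.73
tool_pos: [0.4852, -0.1792, 0.0661]
orientation: [-3.111, -0.431, -0.006]
force: [-1.0, 7.6, 15.3]
opening: 0.0003
gripper_force: 7.2
```

Request:
arm_command(targets=[{"x":0.015,"y":0.004,"z":0.002,"rx":0,"ry":0,"rz":0,"claw":255},{"x":0.035,"y":0.01,"z":0.002,"rx":0,"ry":0,"rz":0,"claw":255},{"x":0.06,"y":0.017,"z":0.002,"rx":0,"ry":0,"rz":0,"claw":255},{"x":0.09,"y":0.025,"z":0.002,"rx":0,"ry":0,"rz":0,"claw":255},{"x":0.12,"y":0.034,"z":0.002,"rx":0,"ry":0,"rz":0,"claw":255},{"x":0.15,"y":0.042,"z":0.002,"rx":0,"ry":0,"rz":0,"claw":255},{"x":0.18,"y":0.051,"z":0.002,"rx":0,"ry":0,"rz":0,"claw":255},{"x":0.21,"y":0.059,"z":0.002,"rx":0,"ry":0,"rz":0,"claw":255},{"x":0.235,"y":0.066,"z":0.002,"rx":0,"ry":0,"rz":0,"claw":255},{"x":0.235,"y":0.066,"z":0.002,"rx":0,"ry":0,"rz":0,"claw":255}])

```text
t: 12.57
tool_pos: [0.6041, -0.1459, 0.0669]
orientation: [3.111, 0.432, 0.007]
force: [1.0, 5.0, 8.3]
opening: 0.0008
gripper_force: 4.4
```

Request:
arm_command(targets=[{"x":0.01,"y":0.003,"z":0,"rx":0,"ry":0,"rz":0,"claw":255},{"x":0.02,"y":0.006,"z":0,"rx":0,"ry":0,"rz":0,"claw":255},{"x":0.026,"y":0.007,"z":0,"rx":0,"ry":0,"rz":0,"claw":255},{"x":0.026,"y":0.007,"z":0,"rx":0,"ry":0,"rz":0,"claw":255}])

```text
t: 12.9
tool_pos: [0.6125, -0.144, 0.0661]
orientation: [3.112, 0.431, -0.006]
force: [-13.0, -0.8, 15.7]
opening: 0.0008
gripper_force: 11.9
```

Against the stop, and at the predicted place. Lift straight up.

Request:
arm_command(targets=[{"x":0,"y":0,"z":0.01,"rx":0,"ry":0,"rz":0,"claw":255},{"x":0,"y":0,"z":0.022,"rx":0,"ry":0,"rz":0,"claw":255},{"x":0,"y":0,"z":0.04,"rx":0,"ry":0,"rz":0,"claw":255},{"x":-0.02,"y":-0.005,"z":0.1,"rx":0,"ry":0,"rz":0,"claw":255},{"x":-0.08,"y":-0.02,"z":0.17,"rx":0,"ry":0,"rz":0,"claw":255},{"x":-0.15,"y":-0.04,"z":0.22,"rx":0,"ry":0,"rz":0,"claw":255},{"x":-0.22,"y":-0.06,"z":0.24,"rx":0,"ry":0,"rz":0,"claw":255},{"x":-0.28,"y":-0.08,"z":0.26,"rx":0,"ry":0,"rz":0,"claw":255},{"x":-0.28,"y":-0.08,"z":0.26,"rx":0,"ry":0,"rz":0,"claw":255}])

```text
t: 13.65
tool_pos: [0.4711, -0.1854, 0.1981]
orientation: [3.109, 0.427, 0.004]
force: [-0.8, -0.0, -1.1]
opening: 0.0006
gripper_force: 0.0
```

```bash
python3 - <<'E'
from h import *
a=np.radians(15.7);B=np.array([[np.cos(a),-np.sin(a)],[np.sin(a),np.cos(a)]])
def an(d,c):
    uv=[(u,v) for u in range(365,475) for v in range(100,220)]
    P=pts(c,uv,d);L=(P[:,:2]-[.6245,-.14])@B
    pad=(abs(L[:,0]+.030)<.018)&(abs(L[:,1])<.03)
    k=(P[:,2]>.055)&(abs(L[:,1])<.03)&(abs(L[:,0])<.09)
    print("pad z",np.median(P[pad,2]).round(4),"x range",np.percentile(L[k,0],[1,99]).round(4),L[k,0].mean().round(4))
c=robot.get_calibration("top");an(np.load("top0.npz")["d"],c)
for _ in range(3):
    im,d,c=shot("top"); an(d,c)
k=pts(c,[(272,193)],d);D=np.abs(im[165:215,245:300].astype(int)-np.load("top0.npz")["im"][165:215,245:300]).mean();print(D)
s=robot.read_state();print(s["t"],s["tool_pos"],s["force"])
E
```

```text
pad z 0.0624 x range [-0.061  -0.0013] -0.0301
pad z 0.0624 x range [-0.061  -0.0012] -0.0304
pad z 0.0626 x range [-0.0609 -0.0011] -0.0302
pad z 0.0624 x range [-0.061  -0.0007] -0.0298
15.01890909090909
13.8 [ 0.47429799 -0.183652    0.19526956] [ 1.02537979 -0.61221924 -0.47035493]
```

The cover is shut and the tab is up, just as at the start. The chuck key patch differs by 15, possibly from the arm's shadow, so a quick check by edges.

```bash
python3 - <<'E'
from h import *
a=np.load("top0.npz")["im"][165:220,240:305];im,d,c=shot("top");b=im[165:220,240:305]
print(a.mean((0,1)),b.mean((0,1)))
g=[cv2.Laplacian(cv2.cvtColor(x,cv2.COLOR_RGB2GRAY),cv2.CV_32F) for x in(a,b)]
print(cv2.phaseCorrelate(*g))
r=cv2.matchTemplate(np.abs(g[1]),np.abs(g[0][6:-6,6:-6].copy()),cv2.TM_CCOEFF_NORMED);print(cv2.minMaxLoc(r))
E
```

```text
[140.1020979  131.50181818 114.30713287] [156.22937063 146.97286713 128.25202797]
((0.02754437389879172, 0.024133745967240827), 0.9901191657340085)
(0.06505528092384338, 0.9959547519683838, (1, 11), (6, 6))
```

The patch got brighter overall, but the key did not move (shift 0.03 px). Handing in.

```bash
python3 -c "
from plant import robot
print(robot.close_job())"
```

```text
the job is handed in; nothing more can be done
None
```

The brass bar is in the keeper box, the cover is fully home with the tab sprung up and latched, the chuck key has not moved, and I handed the job in at about 14 s of the 66 s allowed.

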